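# Throttle the dust duct and hold the catch box hatch open

### The arm

A 6-joint arm with a two-finger parallel gripper is mounted at the origin on the work surface. World frame = base frame: x ahead of the robot, y to its left, z up, the work surface at z = 0. Lengths are in m, angles in rad, forces in N, time in s.
With the tool pointing down it reaches from about 0.4 to 0.825 m from the base axis. Payload 7 kg.
Tool frame: the origin (TCP) lies at the very end of the fingers, on their centre line; the grasp point (between the pads) lies 19 mm behind it; z points along the fingers, y is the line along which they close (so a half turn about z gives the same grasp; the last joint's range is limited). The gripper opens to 88 mm and grips with 3 to 60 N. Pads are 19 mm wide; open, the fingers measure 130 mm over their backs; the gripper's body (78 mm by 193 mm) begins 47 mm behind the grasp point.
Start: joints at [1.451, 0.359, 0.012, 0, -1.224, -0.288], TCP at [0.268, 0.62, 0.227] pointing down, gripper open.
Joint ranges: [-3.07, 3.07], [-1.43, 2.12], [-1.02, 1.25], [-3.03, 1.67], [-3.05, -0], [-3.03, 3.03]. Speed limits (rad/s): [2.39, 2.39, 3.01, 3.14, 3.14, 3.14].

### API

Orientations are given as [roll, pitch, yaw] about the fixed x, y, z axes, in that order (R = Rz(yaw) Ry(pitch) Rx(roll)).
In Python, from station import arm gives the robot as it stands. The module is installed in compiled form; this text tells all that it offers.
- The arm moves only by the shell command python3 -m crank 'ROWS' [FORCE]. ROWS is JSON, a list of rows, each an object of numbers: "dx", "dy", "dz": the shift along the world's x, y, z in m; "twist": the turn about the world's z in degrees; "grip": the opening, from -1 (shut) to 1 (fully open). A call has exactly 5 rows; each row is the pose to reach, as a shift and turn from the pose commanded when the call began; what a row does not reach only later rows make up. A row lasts 1/12 s, in which the tool goes at most 41.7 mm and 7.16 degrees, less where a joint would pass 70% of its speed; a pose out of reach is approached as far as the arm can. A call with a gripper value outside its range is refused whole. The fingers move at their own pace and stop on an object; FORCE is the grip in N (left out, the last holds). Time passes only in rows, so rows that repeat a pose let the fingers close, or fill a call up. It gives the time, the measured TCP pose, the force, the opening and the grip force at its end, in the units of the state.
- arm.get_state(): the state, without advancing time (a new reading comes with each control period).
- arm.grab_frame(name): name is "scene" or "top" or "wrist"; returns the picture (384x512x3 uint8, red, green, blue); there is no depth.
- arm.get_calibration(name): a dict with "fx", "fy", "cx", "cy" (pixels), "cam_to_world" (4x4, takes a point from camera to world coordinates); the wrist camera has in their place "tool_from_camera" (4x4, takes a point from camera to tool coordinates, whose origin is the TCP and whose axes are the flange's). Camera axes: x right, y down, z forward; pixel columns grow to the right and rows downward; lengths in m; the calibration is good to about 2 mm. The wrist camera is an equidistant fisheye: a pixel r from the principal point sees the ray r / f radians off the axis. A picture is of the moment at which its call begins: read the wrist's pose just before it. get_calibration takes no time and is no camera call.
- arm.job_done(): hands the job in; it is judged then, once.
The state is a dict: "t": time; "q": joint angles; "qd": joint speeds; "joint_efforts": joint torques, N m; "eef_pos": TCP position; "ee_rot": TCP orientation; "force": force on the tool from outside, world axes, zero at the start; "moment": the same for the moment, N m; "width": finger opening in m; "gripper_force": force on a finger pad.
Only numpy, scipy, OpenCV 4.12 (cv2) and the standard library are available. Lean on these libraries where they do the work, as an engineer would, in place of code of your own. Each camera call takes 0.05 s, during which the arm holds its last target. There are 200 camera calls.

### The job

First turn the damper lever on top of the round dust duct to 45 degrees, halfway between along the duct and across it, while the hatch of the plywood catch box is still shut. Then lift that sprung hatch (it has a bar handle) to 50 degrees above shut and keep holding it there with the robot: finish while holding it, since it falls shut by itself. Leave the lever at 45 degrees and do not disturb the spray can, the jar or the hammer.

Things in the scene. Friction and masses are not known exactly. Their poses are not given: they have to be found in the camera images.
- catch_box: Fixed open-topped plywood box, 200 (x) x 240 (y) x 120 mm high, walls 10 mm, standing on the bench; a filter cartridge shows inside it. Origin: centre of its underside. Its own x axis points away from the robot (yaw varies), so its -x side is the near side with the hatch's bar handle; z up.
- hatch (a joint): Angle of the aluminium hatch (200 x 250 x 8 mm, about 0.45 kg) on top of the catch box, hinged along the box's far (+x) top edge, axis along the box's y. 0 = shut flat, grows as the near edge rises, 0.873 rad = 50 degrees, stop at 1.75. A coil spring and its weight pull it shut from any angle near 50 degrees; holding it there by the handle takes about 3 to 6 N.
- hatch_hinge (a point): Point on the hatch's hinge axis, at its middle: 100 mm along +x and 120.5 mm above the catch box's origin. Its axes turn with the hatch.
- hatch_handle (a point): Centre of the hatch's dark bar handle: 12 mm diameter, 132 mm long, parallel to the hinge, 45 mm out from the hatch's near edge on two 8 mm rods 62 mm either side of its middle (39 mm free between bar and edge, nothing below). Shut: 145 mm along the box's -x from its origin, 124.5 mm above the bench. Arc radius 245 mm. Pinched from above, it turns between the fingers as the hatch rises.
- duct: Fixed round steel duct, 100 mm diameter, 300 mm long, lying along its own x axis (which points away from the robot; yaw varies) on two wooden saddles beside the catch box, on the box's -y side, joined to it by a short cross pipe 70 mm in diameter. Origin: on the bench below the middle of the duct. Top of the duct at 112 mm.
- damper_pivot (a point): Pivot of the damper lever, on its vertical turning axis: above the duct's middle, 120 mm above the bench, in a white round plate that carries three dark ticks at lever angles 0, 45 and 90 degrees.
- damper (a joint): Angle of the damper lever, a flat dark bar turning level on top of the duct. 0 = along the duct towards its -x (to the robot); grows counterclockwise from above, towards the duct's -y: in the duct's frame the knob lies 90 mm x (-cos, -sin) of it from the pivot. 0.785 rad = 45 degrees, pi/2 = across (stop). Stays where left, about 2 N friction at the knob. Starts between 0 and 0.45 rad.
- damper_knob (a point): Middle of the upright black knob on the lever's end: a cylinder of 22 mm diameter, its sides from 128 to 173 mm above the bench, this point at 150.5 mm, 90 mm from the pivot axis.
- spray_can: Bystander: upright spray can, 66 mm diameter, 190 mm high. Origin: centre of its underside.
- glue_jar: Bystander: upright jar, 72 mm diameter, 110 mm high. Origin: centre of its underside. The can and the jar may stand on either side.
- hammer: Bystander: hammer lying on the bench at the robot's left, along its x axis, about 260 mm long, handle towards the robot. Origin: near its middle, on its underside.

How it is judged:
By the outcome, as a careful person would: the job done as asked, in the order asked, and still so for the second after the job is handed in, while the arm keeps its last pose, push and grip.
It also fails if it takes over 54 s, if anything falls off the work surface, if the arm or the gripper's body presses on something with over 40 N, if the wrist force passes 120 N, or if a joint passes its speed limit or range.

## Working session

There is one attempt and no reset: what is moved stays moved. The work goes in short steps, Python scripts to look and compute and a shell command to move; the robot and the scene stay as the last step left them, time stands still between calls to the robot, and variables do not carry over. Pictures are saved under pics/ and viewed, at most 10 in all, crops included, and the job is handed in when it is done.

```bash
mkdir -p pics; python3 - <<'E'
from station import arm
import cv2,numpy as np
s=arm.get_state();print({k:np.round(v,3).tolist() for k,v in s.items()})
for n in("scene","top"):
    cv2.imwrite(f"pics/{n}0.png",cv2.cvtColor(arm.grab_frame(n),cv2.COLOR_RGB2BGR));c=arm.get_calibration(n);print(n,c)
E
```

```text
{'t': 0.0, 'q': [1.451, 0.359, 0.011, -0.0, -1.224, -0.288], 'qd': [0.0, -0.001, -0.001, -0.002, -0.001, -0.0], 'joint_efforts': [-0.001, -58.272, 29.307, 6.997, 0.007, -0.0], 'eef_pos': [0.268, 0.619, 0.226], 'ee_rot': [3.14, -0.0, -0.408], 'force': [0.983, 0.966, 0.134], 'moment': [-0.001, -0.016, 0.017], 'gripper_force': 0.0, 'width': 0.088}
scene {'fx': 492.89017847271435, 'fy': 492.89017847271435, 'cx': 252.90460068185232, 'cy': 189.7415186925454, 'cam_to_world': array([[ 0.5651193 ,  0.51254711, -0.64647941,  1.75534863],
       [ 0.82483679, -0.33499514,  0.45543663, -0.72296834],
       [ 0.01686527, -0.79061604, -0.61207993,  1.2103828 ],
       [ 0.        ,  0.        ,  0.        ,  1.        ]])}
top {'fx': 459.83151916426374, 'fy': 459.83151916426374, 'cx': 250.63796467152252, 'cy': 197.19115965763584, 'cam_to_world': array([[ 0.02387422, -0.99408084,  0.10598727,  0.43554039],
       [-0.99947683, -0.0260479 , -0.01917203,  0.10541328],
       [ 0.0218193 , -0.1054741 , -0.99418265,  1.66147351],
       [ 0.        ,  0.        ,  0.        ,  1.        ]])}
```

View pics/scene0.png

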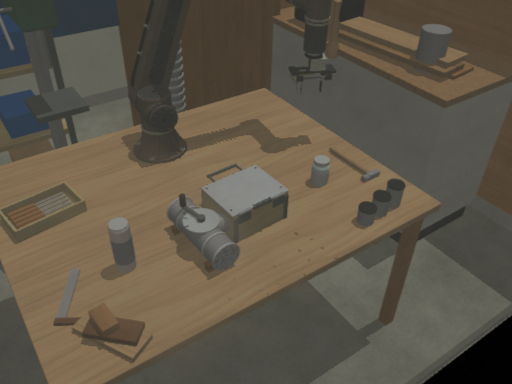

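View pics/top0.png

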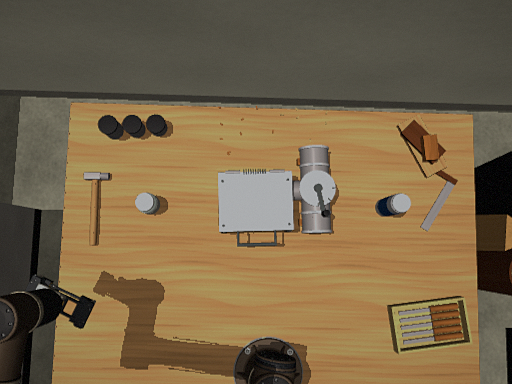

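The top view shows the box at about (256,201), the handle bar at (260,243), the pivot at (318,188) and the knob at about (324,212). The jar is at (148,203), the can at (395,205) and the hammer at (95,208). Next I zoom in on both views.

```bash
cat > h.py <<'E'
import numpy as np
from station import arm
def ray(n,u,v):
    c=arm.get_calibration(n);T=c["cam_to_world"]
    return T[:3,3],T[:3,:3]@np.array([(u-c["cx"])/c["fx"],(v-c["cy"])/c["fy"],1])
def onz(n,u,v,z):
    o,d=ray(n,u,v);return o+d*(z-o[2])/d[2]
def proj(n,p):
    c=arm.get_calibration(n);T=np.linalg.inv(c["cam_to_world"]);q=T[:3,:3]@p+T[:3,3]
    return np.array([c["fx"]*q[0]/q[2]+c["cx"],c["fy"]*q[1]/q[2]+c["cy"]])
E
python3 - <<'E'
from h import *
import cv2
a=cv2.imread("pics/top0.png")[135:255,210:350];b=cv2.imread("pics/scene0.png")[155:275,160:300]
im=np.hstack([cv2.resize(x,None,fx=2.85,fy=4 and 2.85,interpolation=cv2.INTER_CUBIC) for x in(a,b)]);cv2.imwrite("pics/c.png",im)
g=cv2.imread("pics/top0.png");
# plate: bright mask near pivot ; hatch corners
for nm,(u,v,z) in dict(pivot=(318,188,.12),knob=(324,212,.15),h1=(238,245,.1245),h2=(284,244.5,.1245)).items(): print(nm,onz("top",u,v,z).round(4))
m=(g.min(2)>150).astype(np.uint8)*255
cs,_=cv2.findContours(m,0,2)
for c in cs:
    if cv2.contourArea(c)>200: print(cv2.contourArea(c),cv2.boundingRect(c),cv2.minAreaRect(c))
E
```

```text
pivot [ 0.6372 -0.1519  0.12  ]
knob [ 0.5538 -0.1675  0.15  ]
h1 [0.4386 0.114  0.1245]
h2 [ 0.4439 -0.0391  0.1245]
229.5 (393, 194, 18, 18) ((401.5, 202.5), (17.0, 17.0), 90.0)
227.5 (135, 193, 18, 18) ((143.5, 201.5), (17.0, 17.0), 90.0)
4133.5 (218, 171, 76, 61) ((255.28359985351562, 200.84292602539062), (59.13151931762695, 74.20181274414062), 88.56790161132812)
863.0 (299, 148, 37, 66) ((314.9256591796875, 180.82701110839844), (64.51309204101562, 35.230552673339844), 73.0724868774414)
```

View pics/c.png

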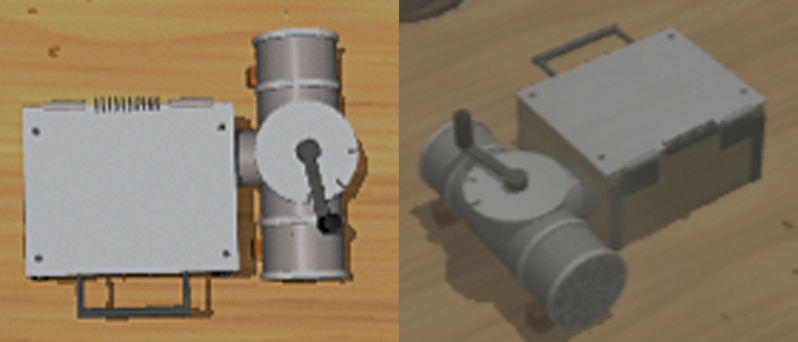

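The crops show the lever's white plate with the 45° and 90° ticks, and the bar handle with its rods at crop x≈82 and 187. The fingers stay vertical, and the 193 mm body is probably wide along the closing line. Pinching the bar itself would then hit the hatch at about 28°. I plan to pinch one rod with the fingers closing along y, so the narrow side of the body faces the hatch.

```bash
python3 - <<'E'
from h import *
import cv2
A=lambda x,y:(210+x/2.85,135+y/2.85); B=lambda x,y:(160+(x-399)/2.85,155+y/2.85)
def tri(a,b):
    M=[];r=[]
    for o,d in(ray("top",*a),ray("scene",*b)):
        d=d/np.linalg.norm(d);P=np.eye(3)-np.outer(d,d);M.append(P);r.append(P@o)
    x=np.linalg.solve(sum(M),sum(r));return x.round(4),[np.round(proj(n,x)-p,1) for n,p in(("top",a),("scene",b))]
print("piv",onz("top",*A(308,150),.128),tri(A(308,150),B(516,181)))
print("knobtop",onz("top",*A(331,222),.173),tri(A(331,222),B(461,113)))
g=cv2.imread("pics/top0.png")
m=(g.min(2)>140).astype(np.uint8);m[:,295:]=0;m[:, :212]=0
c=max(cv2.findContours(m,0,2)[0],key=cv2.contourArea);r=cv2.boxPoints(cv2.minAreaRect(c));print("hatch",[onz("top",*p,.1285).round(4) for p in r])
for n,p in dict(barL=A(79,315),barR=A(189,312),rodL=A(82,300),rodR=A(187,300)).items():print(n,onz("top",*p,.1245).round(4))
for n,p in dict(barL=B(538,60),barR=B(617,29)).items():print("scene",n,onz("scene",*p,.1245).round(4))
for n,p in dict(t45=A(342,184),t90=A(352,151)).items():
    v=onz("top",*p,.12)-onz("top",*A(308,150),.128);print(n,v.round(4),np.degrees(np.arctan2(-v[1],-v[0])))
for y,(l,q) in {60:(256,335),262:(258,344)}.items(): print("duct",onz("top",*A((l+q)/2,y),.065).round(4))
d=g[190:225,312:335];print((d.max(2)))
E
```

```text
piv [ 0.63739169 -0.15078738  0.128     ] (array([ 0.6394, -0.1495,  0.1224]), [array([-0.6, -0.4]), array([-0.8, -0. ])])
knobtop [ 0.54926232 -0.17031974  0.173     ] (array([ 0.5499, -0.1691,  0.1733]), [array([-0.4, -0.2]), array([-0.4, -0. ])])
hatch [array([0.6807, 0.1897, 0.1285]), array([ 0.6939, -0.0606,  0.1285]), array([ 0.4944, -0.0685,  0.1285]), array([0.4822, 0.1785, 0.1285])]
barL [0.4368 0.1148 0.1245]
barR [ 0.4434 -0.0135  0.1245]
rodL [0.4543 0.1118 0.1245]
rodR [ 0.4573 -0.0109  0.1245]
scene barL [ 0.4498 -0.0055  0.1245]
scene barR [0.4467 0.1194 0.1245]
t45 [-0.0385 -0.0422 -0.008 ] 47.56376474015029
t90 [ 0.0013 -0.0539 -0.008 ] 91.33318295297731
duct [ 0.7578 -0.1448  0.065 ]
duct [ 0.5076 -0.1539  0.065 ]
[[178 186 126  53  66  74  76  76  62 127 181 179 176 175 177 172 175 176
  173 175 177 178 186]
 [175 177 191 119  69  73  74  77  52 173 183 179 175 175 174 177 175 175
  173 175 174 175 186]
 [175 177 181 189 140  81  75  73  65 117 180 178 176 177 175 175 173 177
  174 176 174 179 191]
 [176 177 177 181 194  89  68  75  69  79 179 178 173 176 175 176 1
[... 2337 characters left out ...]
 70 107 107 102  94]
 [144 155 169 175 175 162 155 149 144 136 135 134 133 129 120 110  98  79
   69 106 103  95 122]
 [143 157 172 176 173 162 154 150 145 136 132 127 125 124 116 105  92  77
   71 101  93 121 176]
 [144 151 171 175 173 164 157 151 146 134 130 128 124 123 113 105  93  79
   71 103  98 179 177]
 [142 153 172 177 172 166 156 147 143 137 132 127 125 121 115 105  94  79
   60  99  94 177 178]
 [141 152 170 175 172 166 155 148 146 138 131 128 126 122 110 107  92  80
   60  98  91 174 174]
 [140 153 168 177 174 164 158 151 146 135 132 126 127 124 114 105  95  79
   62 104  95 176 176]
 [142 150 169 176 174 169 157 153 146 135 132 127 124 121 115 104  96  80
   67 104  96 174 176]]
```

```bash
python3 -m crank '[{"dx":0.07,"dy":-0.196,"dz":0,"twist":26.4,"grip":1},{"dx":0.07,"dy":-0.196,"dz":0,"twist":26.4,"grip":1},{"dx":0.07,"dy":-0.196,"dz":0,"twist":26.4,"grip":1},{"dx":0.07,"dy":-0.196,"dz":0,"twist":26.4,"grip":1},{"dx":0.07,"dy":-0.196,"dz":0,"twist":26.4,"grip":1}]' 30
```

```text
t: 0.52
eef_pos: [0.3378, 0.4215, 0.2261]
ee_rot: [3.141, 0.0, 0.059]
force: [0.7, -0.0, -0.3]
width: 0.0877
gripper_force: 0.0
```

```bash
python3 -m crank '[{"dx":0.07,"dy":-0.196,"dz":0},{"dx":0.07,"dy":-0.196,"dz":0},{"dx":0.07,"dy":-0.196,"dz":0},{"dx":0.07,"dy":-0.196,"dz":0},{"dx":0.07,"dy":-0.196,"dz":0}]'
python3 -m crank '[{"dx":0.07,"dy":-0.196,"dz":0},{"dx":0.07,"dy":-0.196,"dz":0},{"dx":0.07,"dy":-0.196,"dz":0},{"dx":0.07,"dy":-0.196,"dz":0},{"dx":0.07,"dy":-0.196,"dz":0}]'
python3 -m crank '[{"dx":0.072,"dy":-0.199,"dz":0},{"dx":0.072,"dy":-0.199,"dz":0},{"dx":0.072,"dy":-0.199,"dz":0},{"dx":0.072,"dy":-0.199,"dz":0},{"dx":0.072,"dy":-0.199,"dz":0}]'
python3 - <<'E'
from h import *
import cv2
s=arm.get_state();print(s["eef_pos"],s["ee_rot"]);cv2.imwrite("pics/w1.png",cv2.cvtColor(arm.grab_frame("wrist"),cv2.COLOR_RGB2BGR));print(arm.get_calibration("wrist"))
E
```

```text
[0.33779898 0.42148243 0.22610486] [3.14094557e+00 3.63188009e-04 5.90513481e-02]
{'fx': 297.3186396354542, 'fy': 297.3186396354542, 'cx': 255.25948001355036, 'cy': 192.91327571997806, 'tool_from_camera': array([[-5.37113704e-04, -9.63567464e-01, -2.67464864e-01,
         7.31871308e-02],
       [ 9.99999850e-01, -5.47067674e-04, -3.73021423e-05,
        -5.16044397e-04],
       [-1.10378250e-04, -2.67464844e-01,  9.63567613e-01,
        -1.58751925e-01],
       [ 0.00000000e+00,  0.00000000e+00,  0.00000000e+00,
         1.00000000e+00]])}invalid input at $[0]: expected keys dx, dy, dz, twist, grip
invalid input at $[0]: expected keys dx, dy, dz, twist, grip
invalid input at $[0]: expected keys dx, dy, dz, twist, grip
```

View pics/w1.png

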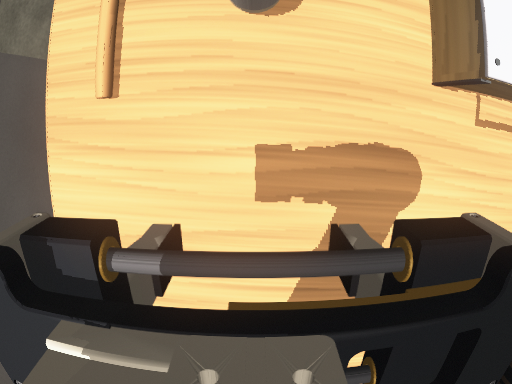

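The wrist view confirms that the body is wide along the closing line. The moves were refused because every row needs all five keys.

```bash
python3 -m crank '[{"dx":0.07,"dy":-0.196,"dz":0,"twist":0,"grip":1},{"dx":0.07,"dy":-0.196,"dz":0,"twist":0,"grip":1},{"dx":0.07,"dy":-0.196,"dz":0,"twist":0,"grip":1},{"dx":0.07,"dy":-0.196,"dz":0,"twist":0,"grip":1},{"dx":0.07,"dy":-0.196,"dz":0,"twist":0,"grip":1}]' | grep eef
python3 -m crank '[{"dx":0.07,"dy":-0.196,"dz":0,"twist":0,"grip":1},{"dx":0.07,"dy":-0.196,"dz":0,"twist":0,"grip":1},{"dx":0.07,"dy":-0.196,"dz":0,"twist":0,"grip":1},{"dx":0.07,"dy":-0.196,"dz":0,"twist":0,"grip":1},{"dx":0.07,"dy":-0.196,"dz":0,"twist":0,"grip":1}]' | grep eef
python3 -m crank '[{"dx":0.042,"dy":-0.199,"dz":0,"twist":0,"grip":0.5},{"dx":0.042,"dy":-0.199,"dz":0,"twist":0,"grip":0.5},{"dx":0.042,"dy":-0.199,"dz":0,"twist":0,"grip":0.5},{"dx":0.042,"dy":-0.199,"dz":0,"twist":0,"grip":0.5},{"dx":0.042,"dy":-0.199,"dz":0,"twist":0,"grip":0.5}]'
python3 - <<'E'
from h import *
import cv2
s=arm.get_state();print(s["eef_pos"],s["ee_rot"]);cv2.imwrite("pics/w2.png",cv2.cvtColor(arm.grab_frame("wrist"),cv2.COLOR_RGB2BGR))
E
```

```text
eef_pos: [0.4076, 0.2257, 0.2266]
eef_pos: [0.4777, 0.0296, 0.2267]
t: 1.82
eef_pos: [0.5196, -0.1699, 0.2263]
ee_rot: [-3.142, 0.0, 0.052]
force: [-0.5, 0.9, 0.2]
width: 0.0665
gripper_force: 0.0
[ 0.51961086 -0.16986721  0.22634099] [-3.14155164e+00  2.93170426e-04  5.22409809e-02]
```

View pics/w2.png

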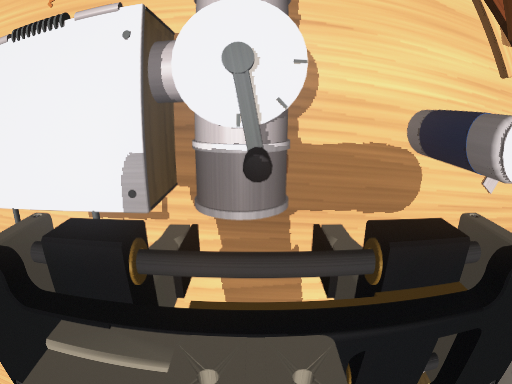

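The wrist view shows the hub at (238,57), ticks at (239,120), (283,103) and (301,61), and the knob top near (258,163).

```bash
cat >> h.py <<'E'
from scipy.spatial.transform import Rotation as Ro
def wz(u,v,z,pos,rpy):
    c=arm.get_calibration("wrist");T=c["tool_from_camera"];R=Ro.from_euler("xyz",rpy).as_matrix()
    x,y=u-c["cx"],v-c["cy"];r=np.hypot(x,y);t=r/c["fx"]
    d=R@T[:3,:3]@np.array([np.sin(t)*x/r,np.sin(t)*y/r,np.cos(t)]);o=np.array(pos)+R@T[:3,3]
    return o+d*(z-o[2])/d[2]
E
python3 - <<'E'
from h import *
P=([0.5196,-0.1699,0.2263],[3.1416,0.0003,0.0522])
pv=wz(238,57,.129,*P);print("piv",pv)
for n,(u,v,z) in dict(knob=(258,162,.173),t0=(239,120,.12),t45=(283,103,.12),t90=(301,61,.12),n1=(194,208,.062),n2=(288,208,.062)).items():
    p=wz(u,v,z,*P);d=p-pv;print(n,p.round(4),np.hypot(*d[:2]).round(4),np.degrees(np.arctan2(-d[1],-d[0])).round(1))
E
```

```text
piv [ 0.64021604 -0.14849354  0.129     ]
knob [ 0.5571 -0.1694  0.173 ] 0.0857 14.1
t0 [ 0.5852 -0.1516  0.12  ] 0.0551 3.2
t45 [ 0.6025 -0.1895  0.12  ] 0.0557 47.4
t90 [ 0.6419 -0.2035  0.12  ] 0.055 91.7
n1 [ 0.4812 -0.1001  0.062 ] 0.1662 -16.9
n2 [ 0.487  -0.2087  0.062 ] 0.1646 21.5
```

```bash
python3 -m crank '[{"dx":0.033,"dy":0,"dz":0,"twist":0,"grip":0.4},{"dx":0.033,"dy":0.0,"dz":-0.03,"twist":0,"grip":0.4},{"dx":0.033,"dy":0.0,"dz":-0.06,"twist":0,"grip":0.4},{"dx":0.033,"dy":0.0,"dz":-0.088,"twist":0,"grip":0.4},{"dx":0.033,"dy":0.0,"dz":-0.088,"twist":0,"grip":-0.6}]' 30
python3 -m crank '[{"dx":0,"dy":0,"dz":0,"twist":0,"grip":-0.8},{"dx":0,"dy":0,"dz":0,"twist":0,"grip":-0.8},{"dx":0,"dy":0,"dz":0,"twist":0,"grip":-0.8},{"dx":0,"dy":0,"dz":0,"twist":0,"grip":-0.8},{"dx":0,"dy":0,"dz":0,"twist":0,"grip":-0.8}]'
```

```text
t: 2.28
eef_pos: [0.5488, -0.167, 0.1326]
ee_rot: [-3.14, 0.01, 0.051]
force: [-1.7, -0.4, -0.8]
width: 0.0582
gripper_force: 0.0
t: 2.7
eef_pos: [0.5535, -0.1673, 0.1401]
ee_rot: [3.141, -0.003, 0.053]
force: [-0.4, 1.2, 0.3]
width: 0.0266
gripper_force: 0.0
```

```bash
python3 -m crank '[{"dx":0,"dy":0,"dz":0,"twist":0,"grip":-0.8},{"dx":0,"dy":0,"dz":0,"twist":0,"grip":-0.8},{"dx":0,"dy":0,"dz":0,"twist":0,"grip":-0.8},{"dx":0,"dy":0,"dz":0,"twist":0,"grip":-0.8},{"dx":0,"dy":0,"dz":0,"twist":0,"grip":-0.8}]'
python3 -m crank '[{"dx":0.004,"dy":-0.013,"dz":0,"twist":3,"grip":-0.8},{"dx":0.0095,"dy":-0.0245,"dz":0,"twist":6,"grip":-0.8},{"dx":0.0175,"dy":-0.036,"dz":0,"twist":9,"grip":-0.8},{"dx":0.0265,"dy":-0.0455,"dz":0,"twist":12,"grip":-0.8},{"dx":0.0265,"dy":-0.0455,"dz":0,"twist":12,"grip":-0.8}]'
python3 -m crank '[{"dx":0,"dy":0,"dz":0,"twist":0,"grip":-0.8},{"dx":0,"dy":0,"dz":0,"twist":0,"grip":-0.8},{"dx":0,"dy":0,"dz":0,"twist":0,"grip":-0.8},{"dx":0,"dy":0,"dz":0,"twist":0,"grip":-0.8},{"dx":0,"dy":0,"dz":0,"twist":0,"grip":-0.8}]'
```

```text
t: 3.12
eef_pos: [0.5531, -0.1676, 0.1398]
ee_rot: [3.141, -0.001, 0.053]
force: [-1.0, -0.4, 6.8]
width: 0.0213
gripper_force: 30.0
t: 3.53
eef_pos: [0.58, -0.2142, 0.1397]
ee_rot: [3.141, 0.0, 0.266]
force: [-2.2, -0.3, 8.4]
width: 0.0213
gripper_force: 30.0
t: 3.95
eef_pos: [0.5793, -0.2136, 0.1397]
ee_rot: [3.14, -0.0, 0.263]
force: [-2.3, -1.4, 5.7]
width: 0.0213
gripper_force: 30.0
```

```bash
python3 -m crank '[{"dx":0,"dy":0,"dz":0,"twist":0,"grip":0.1},{"dx":0,"dy":0,"dz":0,"twist":0,"grip":0.1},{"dx":0,"dy":0,"dz":0,"twist":0,"grip":0.1},{"dx":0,"dy":0,"dz":0,"twist":0,"grip":0.1},{"dx":0,"dy":0,"dz":0,"twist":0,"grip":0.1}]' | grep width
python3 -m crank '[{"dx":0,"dy":0,"dz":0.03,"twist":0,"grip":0.1},{"dx":0,"dy":0,"dz":0.06,"twist":0,"grip":0.1},{"dx":0,"dy":0.0,"dz":0.09,"twist":0,"grip":0.1},{"dx":-0.03,"dy":0.02,"dz":0.1,"twist":-5,"grip":0.1},{"dx":-0.06,"dy":0.04,"dz":0.1,"twist":-12,"grip":0.1}]'
python3 -m crank '[{"dx":0,"dy":0,"dz":0,"twist":0,"grip":0.1},{"dx":0,"dy":0,"dz":0,"twist":0,"grip":0.1},{"dx":0,"dy":0,"dz":0,"twist":0,"grip":0.1},{"dx":0,"dy":0,"dz":0,"twist":0,"grip":0.1},{"dx":0,"dy":0,"dz":0,"twist":0,"grip":0.1}]' | grep eef
python3 - <<'E'
from h import *
import cv2
s=arm.get_state();print(s["eef_pos"],s["ee_rot"]);f=arm.grab_frame("wrist");cv2.imwrite("pics/w3f.png",cv2.cvtColor(f,cv2.COLOR_RGB2BGR));im=cv2.imread("pics/w3f.png")[0:200,140:400];cv2.imwrite("pics/w3.png",cv2.resize(im,None,fx=3,fy=3,interpolation=cv2.INTER_CUBIC))
E
```

```text
width: 0.0464
t: 4.78
eef_pos: [0.5209, -0.1732, 0.2409]
ee_rot: [3.141, -0.004, 0.049]
force: [0.3, 1.5, -0.4]
width: 0.048
gripper_force: 0.0
eef_pos: [0.5197, -0.1732, 0.2381]
[ 0.51968411 -0.17315271  0.23807208] [3.14157190e+00 7.84734205e-04 5.31897538e-02]
```

View pics/w3.png

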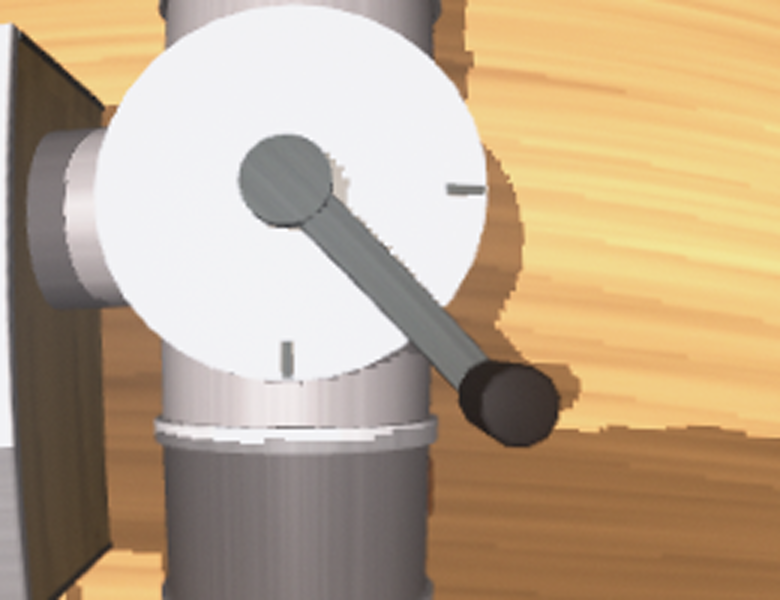

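The lever now covers the 45° tick: hub at crop (286,180), bar end at about (470,372), other ticks at (467,189) and (287,359). I check the angle and locate the handle rods.

```bash
python3 - <<'E'
from h import *
P=([0.5197,-0.1732,0.2381],[3.1416,0.0008,0.0532])
C=lambda x,y:(140+x/3,y/3)
pv=wz(*C(286,180),.129,*P);print("piv",pv)
for n,(u,v,z) in dict(knob=(518,405,.173),bar=(470,372,.126),t0=(287,359,.12),t90=(467,189,.12)).items():
    p=wz(*C(u,v),z,*P);d=p-pv;print(n,p.round(4),np.hypot(*d[:2]).round(4),np.degrees(np.arctan2(-d[1],-d[0])).round(1))
E
```

```text
piv [ 0.6395476  -0.14867812  0.129     ]
knob [ 0.5785 -0.2132  0.173 ] 0.0888 46.6
bar [ 0.5845 -0.2069  0.126 ] 0.0802 46.6
t0 [ 0.5851 -0.1511  0.12  ] 0.0545 2.6
t90 [ 0.6417 -0.2035  0.12  ] 0.0548 92.3
```

```bash
python3 -m crank '[{"dx":-0.05,"dy":0.144,"dz":0,"twist":0,"grip":0.1},{"dx":-0.05,"dy":0.144,"dz":0,"twist":0,"grip":0.1},{"dx":-0.05,"dy":0.144,"dz":0,"twist":0,"grip":0.1},{"dx":-0.05,"dy":0.144,"dz":0,"twist":0,"grip":0.1},{"dx":-0.05,"dy":0.144,"dz":0,"twist":0,"grip":0.1}]' | grep eef
python3 -m crank '[{"dx":-0.06,"dy":0.144,"dz":0,"twist":0,"grip":0.1},{"dx":-0.06,"dy":0.144,"dz":0,"twist":0,"grip":0.1},{"dx":-0.06,"dy":0.144,"dz":0,"twist":0,"grip":0.1},{"dx":-0.06,"dy":0.144,"dz":0,"twist":0,"grip":0.1},{"dx":-0.06,"dy":0.144,"dz":0,"twist":0,"grip":0.1}]' | grep eef
python3 - <<'E'
from h import *
import cv2
s=arm.get_state();print(s["eef_pos"],s["ee_rot"]);f=arm.grab_frame("wrist");cv2.imwrite("pics/w4f.png",cv2.cvtColor(f,cv2.COLOR_RGB2BGR));im=cv2.imread("pics/w4f.png")[100:300,140:400];cv2.imwrite("pics/w4.png",cv2.resize(im,None,fx=3,fy=3,interpolation=cv2.INTER_CUBIC))
E
```

```text
eef_pos: [0.4683, -0.0258, 0.2386]
eef_pos: [0.4085, 0.1187, 0.2387]
[0.40846184 0.11868532 0.23872845] [-3.14069942e+00 -5.00788768e-04  5.66762710e-02]
```

View pics/w4.png

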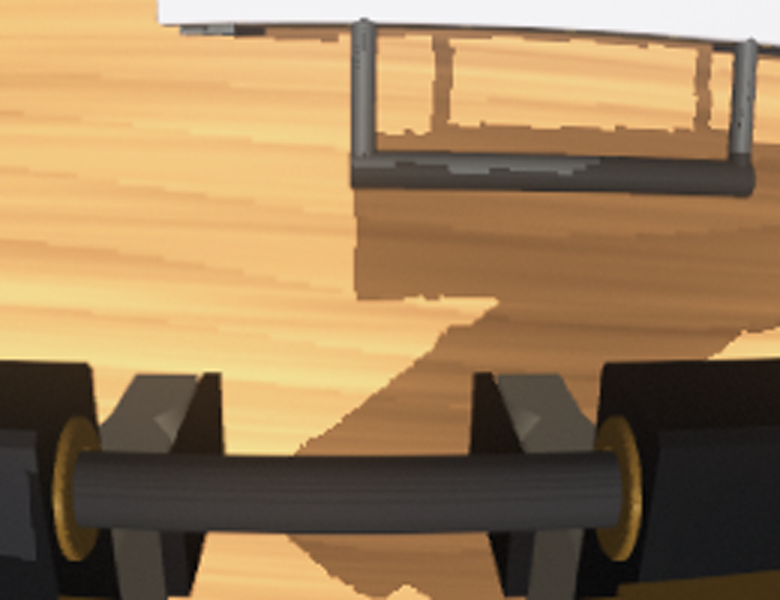

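The handle is clear in this view: bar ends at crop (352,172) and (754,178), left rod from (364,155) to (364,22), hatch edge at y≈25 to 42.

```bash
python3 - <<'E'
from h import *
P=([0.4085,0.1187,0.2387],[3.1416,-0.0005,0.055])
C=lambda x,y:(140+x/3,100+y/3)
for n,p in dict(barL=(352,171),barR=(754,178),rodb=(364,152),rodm=(364,90),rode=(364,25),rod2b=(741,152),rod2e=(746,42)).items(): print(n,wz(*C(*p),.1245,*P).round(4))
E
```

```text
barL [0.4405 0.119  0.1245]
barR [ 0.448  -0.0144  0.1245]
rodb [0.4467 0.1157 0.1245]
rodm [0.4658 0.1168 0.1245]
rode [0.4857 0.1179 0.1245]
rod2b [ 0.4562 -0.0083  0.1245]
rod2e [ 0.4924 -0.0059  0.1245]
```

```bash
python3 -m crank '[{"dx":0.03,"dy":-0.003,"dz":0,"twist":0,"grip":0.1},{"dx":0.0525,"dy":-0.003,"dz":-0.015,"twist":0,"grip":0.1},{"dx":0.0525,"dy":-0.003,"dz":-0.04,"twist":0,"grip":0.1},{"dx":0.0525,"dy":-0.003,"dz":-0.07,"twist":0,"grip":0.1},{"dx":0.0525,"dy":-0.003,"dz":-0.085,"twist":0,"grip":0.1}]' 40
python3 -m crank '[{"dx":0,"dy":0,"dz":0,"twist":0,"grip":0.1},{"dx":0,"dy":0,"dz":-0.01,"twist":0,"grip":0.1},{"dx":0,"dy":0,"dz":-0.02,"twist":0,"grip":0.1},{"dx":0,"dy":0,"dz":-0.03,"twist":0,"grip":0.1},{"dx":0,"dy":0,"dz":-0.037,"twist":0,"grip":0.1}]' 
python3 -m crank '[{"dx":0,"dy":0,"dz":0,"twist":0,"grip":0.1},{"dx":0,"dy":0,"dz":0,"twist":0,"grip":0.1},{"dx":0,"dy":0,"dz":0,"twist":0,"grip":-0.95},{"dx":0,"dy":0,"dz":0,"twist":0,"grip":-0.95},{"dx":0,"dy":0,"dz":0,"twist":0,"grip":-0.95}]'
```

```text
t: 6.55
eef_pos: [0.4612, 0.1102, 0.15]
ee_rot: [3.14, 0.004, 0.051]
force: [-0.7, -0.5, -0.5]
width: 0.048
gripper_force: 0.0
t: 6.97
eef_pos: [0.4625, 0.1121, 0.1167]
ee_rot: [-3.141, -0.001, 0.053]
force: [-0.1, 0.3, 0.3]
width: 0.0482
gripper_force: 0.0
t: 7.38
eef_pos: [0.4621, 0.1124, 0.1172]
ee_rot: [-3.141, -0.001, 0.053]
force: [0.0, -0.3, -0.4]
width: 0.0336
gripper_force: 0.0
```

```bash
python3 -m crank '[{"dx":-0.001,"dy":0.004,"dz":0,"twist":0,"grip":-0.95},{"dx":-0.001,"dy":0.004,"dz":0,"twist":0,"grip":-0.95},{"dx":-0.001,"dy":0.004,"dz":0,"twist":0,"grip":-0.95},{"dx":-0.001,"dy":0.004,"dz":0,"twist":0,"grip":-0.95},{"dx":-0.001,"dy":0.004,"dz":0,"twist":0,"grip":-0.95}]' | grep width
python3 -m crank '[{"dx":0,"dy":0,"dz":0,"twist":0,"grip":-0.95},{"dx":0,"dy":0,"dz":0,"twist":0,"grip":-0.95},{"dx":0,"dy":0,"dz":0,"twist":0,"grip":-0.95},{"dx":0,"dy":0,"dz":0,"twist":0,"grip":-0.95},{"dx":0,"dy":0,"dz":0,"twist":0,"grip":-0.95}]'
```

```text
width: 0.0065
t: 8.22
eef_pos: [0.4607, 0.1167, 0.1166]
ee_rot: [-3.141, -0.0, 0.053]
force: [-2.0, 5.0, 1.3]
width: 0.0068
gripper_force: 40.0
```

```bash
python3 -m crank '[{"dx":0.0003,"dy":0,"dz":0.008,"twist":0,"grip":-0.95},{"dx":0.0008,"dy":0,"dz":0.0157,"twist":0,"grip":-0.95},{"dx":0.0017,"dy":0.0001,"dz":0.0235,"twist":0,"grip":-0.95},{"dx":0.0028,"dy":0.0002,"dz":0.0313,"twist":0,"grip":-0.95},{"dx":0.0041,"dy":0.0002,"dz":0.039,"twist":0,"grip":-0.95}]'
```

```text
t: 8.63
eef_pos: [0.4648, 0.1169, 0.1555]
ee_rot: [-3.141, 0.0, 0.053]
force: [1.0, 5.2, -5.3]
width: 0.0069
gripper_force: 40.0
```

```bash
python3 -m crank '[{"dx":0.0026,"dy":0.0001,"dz":0.0115,"twist":0,"grip":-0.95},{"dx":0.0057,"dy":0.0003,"dz":0.0229,"twist":0,"grip":-0.95},{"dx":0.0095,"dy":0.0005,"dz":0.034,"twist":0,"grip":-0.95},{"dx":0.0138,"dy":0.0007,"dz":0.045,"twist":0,"grip":-0.95},{"dx":0.0187,"dy":0.001,"dz":0.0557,"twist":0,"grip":-0.95}]'
```

```text
t: 9.05
eef_pos: [0.4832, 0.1179, 0.2111]
ee_rot: [-3.141, 0.001, 0.053]
force: [2.0, 5.2, -6.4]
width: 0.0067
gripper_force: 40.0
```

```bash
python3 -m crank '[{"dx":0.0054,"dy":0.0003,"dz":0.0105,"twist":0,"grip":-0.95},{"dx":0.0114,"dy":0.0006,"dz":0.0206,"twist":0,"grip":-0.95},{"dx":0.0179,"dy":0.001,"dz":0.0304,"twist":0,"grip":-0.95},{"dx":0.0249,"dy":0.0013,"dz":0.0399,"twist":0,"grip":-0.95},{"dx":0.0324,"dy":0.0018,"dz":0.049,"twist":0,"grip":-0.95}]'
```

```text
t: 9.47
eef_pos: [0.515, 0.1195, 0.2595]
ee_rot: [-3.141, 0.003, 0.053]
force: [0.1, 5.3, -6.8]
width: 0.0067
gripper_force: 40.0
```

```bash
python3 -m crank '[{"dx":0.0053,"dy":0.0003,"dz":0.0058,"twist":0,"grip":-0.95},{"dx":0.0107,"dy":0.0006,"dz":0.0115,"twist":0,"grip":-0.95},{"dx":0.0164,"dy":0.0009,"dz":0.0169,"twist":0,"grip":-0.95},{"dx":0.0222,"dy":0.0012,"dz":0.0222,"twist":0,"grip":-0.95},{"dx":0.0282,"dy":0.0015,"dz":0.0272,"twist":0,"grip":-0.95}]'
python3 -m crank '[{"dx":0,"dy":0,"dz":0,"twist":0,"grip":-0.95},{"dx":0,"dy":0,"dz":0,"twist":0,"grip":-0.95},{"dx":0,"dy":0,"dz":0,"twist":0,"grip":-0.95},{"dx":0,"dy":0,"dz":0,"twist":0,"grip":-0.95},{"dx":0,"dy":0,"dz":0,"twist":0,"grip":-0.95}]'
python3 - <<'E'
from h import *
import cv2
b=cv2.cvtColor(arm.grab_frame("scene"),cv2.COLOR_RGB2BGR);t=cv2.cvtColor(arm.grab_frame("top"),cv2.COLOR_RGB2BGR);w=cv2.cvtColor(arm.grab_frame("wrist"),cv2.COLOR_RGB2BGR)
cv2.imwrite("pics/w5.png",w);cv2.imwrite("pics/s5.png",b);cv2.imwrite("pics/t5.png",t)
r=lambda x:cv2.resize(x,(400,300),interpolation=cv2.INTER_CUBIC)
cv2.imwrite("pics/e.png",np.vstack([np.hstack([r(b[130:280,150:350]),r(t[130:280,190:390])]),np.hstack([r(w),r(b)])]))
s=arm.get_state();print(s["eef_pos"],s["force"])
E
```

```text
t: 9.88
eef_pos: [0.5428, 0.1209, 0.2861]
ee_rot: [-3.141, 0.004, 0.053]
force: [-2.2, 5.5, -5.6]
width: 0.0064
gripper_force: 44.6
t: 10.3
eef_pos: [0.5428, 0.1208, 0.286]
ee_rot: [-3.141, 0.003, 0.053]
force: [-1.9, 6.2, -5.6]
width: 0.0063
gripper_force: 43.0
[0.54279702 0.12087453 0.28602095] [-1.51008863  5.30805242 -5.70910707]
```

View pics/e.png

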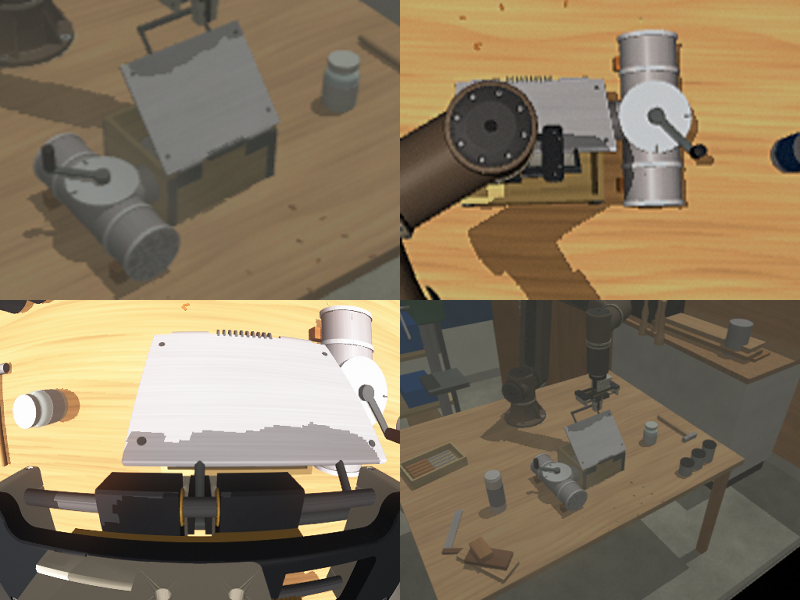

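The lever is still over its tick. The hatch is up and held by the rod, with its near corners at about (211,163.5) and (270,141) in the scene view. I check its angle from those corners.

```bash
python3 - <<'E'
from h import *
a=np.radians(3.0);X=np.array([np.cos(a),np.sin(a),0]);Y=np.array([-np.sin(a),np.cos(a),0]);Z=np.array([0,0,1.])
H=np.array([.444,.052,.1205])+.245*X
for th in(0,46,48,50,52,54):
    t=np.radians(th);e=-np.cos(t)*X+np.sin(t)*Z;n=np.sin(t)*X*-1*-1+np.cos(t)*Z
    print(th,[proj("scene",H+.2*e+.008*n+s*.125*Y).round(1).tolist() for s in(-1,1)])
E
python3 - <<'E'
import cv2,numpy as np
r=lambda f,c:cv2.resize(cv2.imread(f)[c[0]:c[0]+100,c[1]:c[1]+133],(399,300),interpolation=cv2.INTER_CUBIC)
cv2.imwrite("pics/z.png",np.hstack([r("pics/scene0.png",(130,180)),r("pics/s5.png",(130,180))]))
E
```

```text
0 [[199.5, 187.2], [254.6, 163.9]]
46 [[208.3, 163.5], [266.7, 140.1]]
48 [[209.1, 163.1], [267.7, 139.6]]
50 [[210.0, 162.7], [268.7, 139.3]]
52 [[210.8, 162.5], [269.7, 138.9]]
54 [[211.8, 162.3], [270.8, 138.7]]
```

View pics/z.png

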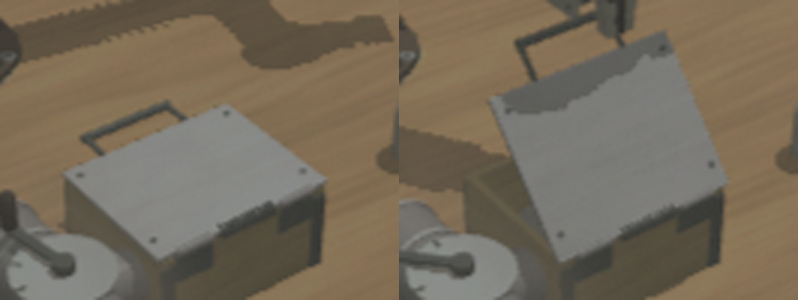

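By kinematics, the grip point has followed the arc to about 49.4°, and the image agrees within its resolution of about 2° per pixel. I make a small correction, settle, and hand in.

```bash
python3 -m crank '[{"dx":0.001,"dy":0,"dz":0.001,"twist":0,"grip":-0.95},{"dx":0.0018,"dy":0.0001,"dz":0.0015,"twist":0,"grip":-0.95},{"dx":0.0018,"dy":0.0001,"dz":0.0015,"twist":0,"grip":-0.95},{"dx":0.0018,"dy":0.0001,"dz":0.0015,"twist":0,"grip":-0.95},{"dx":0.0018,"dy":0.0001,"dz":0.0015,"twist":0,"grip":-0.95}]'
python3 -m crank '[{"dx":0,"dy":0,"dz":0,"twist":0,"grip":-0.95},{"dx":0,"dy":0,"dz":0,"twist":0,"grip":-0.95},{"dx":0,"dy":0,"dz":0,"twist":0,"grip":-0.95},{"dx":0,"dy":0,"dz":0,"twist":0,"grip":-0.95},{"dx":0,"dy":0,"dz":0,"twist":0,"grip":-0.95}]'
python3 -c "
from station import arm
print(arm.job_done())"
```

```text
t: 10.87
eef_pos: [0.5444, 0.1209, 0.2873]
ee_rot: [-3.142, 0.004, 0.053]
force: [-3.3, 5.1, -5.5]
width: 0.0065
gripper_force: 44.7
t: 11.28
eef_pos: [0.5444, 0.1209, 0.2873]
ee_rot: [-3.142, 0.004, 0.053]
force: [-3.5, 5.2, -5.5]
width: 0.0064
gripper_force: 44.7
the job is handed in; nothing more can be done
None
```

The job is handed in, with no verdict returned: the damper lever was set first and measured about 44° with the hatch shut, and the robot is holding the hatch at about 50° by one of its handle rods (from arm position; images only good to about 2°), with nothing touching the can, jar or hammer.

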